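Punch the drill mark for a picture hanger

TASK

Draw the red-handled automatic punch out of the slanted wooden block and, holding it upright with its point inside the small ring on the picture frame's aluminium plate, press straight down until its spring trips; do not fire it anywhere else. Then leave it standing point down in the blue pot, with the pot upright, and leave the other things on the table where they are.

Things in the scene. Friction and masses are not known exactly. Their poses are not given: they have to be found in the camera images.
- punch: Round automatic centre punch, 160 mm long, 165 g; origin at its point (plunger out), z axis towards the cap. Along z: plunger d 6 to 18 mm, cone to 36, barrel d 15 to 91, brass collar d 25 from 91 to 98, red grip d 16 from 98 to 153 (hold it here), black cap d 19 to 160. Starts in the block, leaning 27 degrees from vertical, cap towards the block's -x. Centre of mass 68 mm from the point.
- punch_point (a point): The point of the punch, on the plunger: it moves into the barrel with the plunger; z axis along the punch towards the cap.
- plunger (a joint): How far the plunger is pushed into the barrel, in m: 0 fully out, 0.015 fully in. Its spring starts at about 3 N, resists with up to about 11 N at 4 mm, then trips: the force falls away steadily to about 1.5 N at 15 mm, so the plunger snaps in. It has fired beyond 10.5 mm. It comes out again by itself when let go.
- block: Dark wooden tool block on a plinth 115 x 150 mm, 105 mm high, fixed. Origin on the table under its centre. Its hole (19 mm square, 70 mm deep) leans 27 degrees from vertical to its -x, mouth at (-37, 0, 93) mm; draw the punch out along its own axis by 70 mm or more. Pencil stubs stick out of the slanted top up to 20 mm at y = -50, 50 and 58 mm.
- frame: Wooden picture frame lying face down, 240 x 200 mm, rails 45 mm wide and 22 mm high, fixed to the table. Origin under its centre. On its -x rail lies an aluminium plate 40 x 80 x 3 mm with the mark.
- mark (a point): Middle of the mark on top of the aluminium plate, 25 mm above the table: a red cross in a black ring, white inside, 12 mm inner diameter.
- pot: Loose open blue ceramic pot, 500 g, 74 mm outer diameter, 78 mm high, wall 4.5 mm, inner floor 6 mm above its underside. Origin under its centre, z up.
- tape: Roll of yellow tape lying flat, 76 mm across, 24 mm high. To be left alone. Origin under its centre.
- scissors: Scissors with red handles, about 120 mm long, 9 mm high. To be left alone. Origin near the handles, under them; x axis towards the blades.
- paint_jar: Paint jar with green lid, 56 mm across, 75 mm high. To be left alone. Origin under its centre.
- ink_bottle: Amber bottle with black cap, 48 mm across, 85 mm high. To be left alone. Origin under its centre.
- eraser: White eraser 45 x 22 x 13 mm. To be left alone. Origin under its centre.
- pencil: Blue pencil 160 x 8 x 8 mm lying flat along its y axis. To be left alone. Origin under its centre.

How it is judged:
On the way:
1. the upright punch is pressed on the mark until it fires (value of joint plunger above 0.0105 m and distance between punch_point and mark below 0.0065 m and angle between punch's own z axis and vertical below 0.2 rad), for 0.05 s.
At the end, for the whole second after the job is handed in: The punch rests point down in the pot (point inside the wall and at most 20 mm above the pot's underside, punch leaning at most 50 degrees), plunger out (under 4 mm), the pot upright on the table (within 0.1 rad), both at rest and let go (horizontal distance between punch_point and pot below 0.035 m and z of punch_point in the frame of pot between 0 and 0.02 m and angle between punch's own z axis and vertical below 0.87 rad and angle between pot's own z axis and vertical below 0.1 rad and height (world z) of pot below 0.01 m and value of joint plunger below 0.004 m and linear speed of each of punch, pot below 0.03 m/s); the robot touches nothing.
It fails at once if the punch is fired away from the mark (value of joint plunger above 0.0105 m and horizontal distance between punch_point and mark above 0.0075 m).
It fails at once if another thing on the table is moved by more than 30 mm (distance of any of tape, scissors, paint_jar, ink_bottle, eraser, pencil from where it was at the start of the episode above 0.03 m).
It also fails if it takes over 58 s, if anything falls off the work surface, if the arm or the gripper's body presses on something with over 40 N, if the wrist force passes 120 N, or if a joint passes its speed limit or range.

ROBOT

A 7-joint arm with a two-finger parallel gripper is mounted at the origin on the work surface. World frame = base frame: x ahead of the robot, y to its left, z up, the work surface at z = 0. Lengths are in m, angles in rad, forces in N, time in s.
With the tool pointing down it reaches from about 0.35 to 0.9 m from the base axis. Payload 8.1 kg.
Tool frame: the origin (TCP) lies midway between the tips of the shut fingers; the grasp point (between the pads) lies arm.tcp_to_grasp behind it (arm.tcp_to_grasp is the distance from the TCP to the grasp point, in m); z points along the fingers, y is the line along which they close (so a half turn about z gives the same grasp; the last joint's range is limited). The gripper opens to 92 mm and grips with 3 to 60 N. Pads are 19 mm wide; open, the fingers measure 130 mm over their backs; the gripper's body (75 mm by 190 mm) begins 47 mm behind the grasp point.
Start: joints at [-1.322, 0.434, 0.025, 1.573, -0.012, 1.134, -0.075], TCP at [0.215, 0.587, 0.227] pointing down, gripper open.
Joint ranges: [-2.62, 2.62], [-0.44, 2.09], [-1.27, 1.32], [0.08, 2.57], [-1.32, 4.46], [0.12, 2], [-2.74, 2.74]. Speed limits (rad/s): [2.22, 2.22, 3.01, 3.01, 3.14, 3.14, 3.14].

INTERFACE

Orientations are given as a rotation vector (axis times angle).
In Python, from cell import observe, get_image, arm gives the robot as it stands. The module is installed in compiled form; this text tells all that it offers.
- The arm moves only by the tool drive_tool, never from a script. Its argument "steps" is a list of rows, each a list of 5 numbers: the closure, from 0 (fully open) to 1 (shut), then the shift along the world's x, y, z in mm, then the turn about the world's z in rad. In form: [[hand, x, y, z, roll], ...]. A call has 1 to 20 rows; each row shifts and turns the commanded pose from where the row before left it; what a row does not reach is not made up. A row lasts 1/12 s, in which the tool goes at most 41.7 mm and 7.16 degrees, less where a joint would pass 70% of its speed; a pose out of reach is approached as far as the arm can. A call with a gripper value outside its range is refused whole. The fingers move at their own pace and stop on an object; "grip_force" is the grip in N (left out, the last holds). Time passes only in rows, so rows that do not move let the fingers close. It gives the time, the measured TCP pose, the force, the opening and the grip force at its end, in the units of the state.
- observe(): the state, without advancing time (a new reading comes with each control period).
- get_image(name): name is "scene" or "top"; returns a dict with "image" (384x512x3 uint8, red, green, blue), "vfov" (degrees; the focal length in pixels is half the picture's height over the tangent of half this angle, whatever the lens; pixels are square), "cx", "cy" (the principal point, pixels), "k1" (the pictures are not rectified: a ray, as slopes to the right and down, at radius r is drawn at 1 + k1 r^2 times it, then the intrinsics apply), "xyz" and "attitude" of the camera in the world. Camera axes: x right, y down, z forward; pixel columns grow to the right and rows downward; lengths in m; the calibration is good to about 2 mm. A picture is of the moment at which its call begins. There is no depth.
- arm.sign_off(): hands the job in; it is judged then, once.
The state is a dict: "clock": time; "joints": joint angles; "dq": joint speeds; "joint_efforts": joint torques, N m; "position": TCP position; "ee_rot": TCP orientation; "force": force on the tool from outside, world axes, zero at the start; "ft_torque": the same for the moment, N m; "width": opening from 0.0 (shut) to 1.0 (fully open); "gripper_force": force on a finger pad.
Only numpy, scipy, OpenCV 4.12 (cv2) and the standard library are available. Lean on these libraries where they do the work, as an engineer would, in place of code of your own. Each camera call takes 0.05 s, during which the arm holds its last target. There are 200 camera calls.

## Working session

There is one attempt and no reset: what is moved stays moved. The work goes in short steps, Python scripts to look and compute and a tool call to move; the robot and the scene stay as the last step left them, time stands still between calls to the robot, and variables do not carry over. Pictures are saved under pics/ and viewed, at most 13 in all, crops included, and the job is handed in when it is done.

Besides the shell and the picture viewer there is one more tool, called after ">>>" by a JSON object that holds its "fn" and its "kwargs", one argument or row to a line. drive_tool: Moves the arm, as the interface text tells. Its arguments: {"type":"object","properties":{"steps":{"type":"array"},"grip_force":{"type":"number"}},"required":["steps"]}

```bash
mkdir -p pics; cat > h.py <<'E'
import numpy as np, cv2
from scipy.spatial.transform import Rotation as R
from cell import observe, get_image, arm
def grab(n,f):
    d=get_image(n); cv2.imwrite('pics/'+f,cv2.resize(d['image'][:,:,::-1],(800,600),interpolation=cv2.INTER_CUBIC)); im=d.pop('image'); cv2.imwrite('pics/raw_'+f,im[:,:,::-1]); import pickle; pickle.dump(d,open(n+'.pkl','wb')); return d
E
python3 - <<'E'
from h import *
for n in('scene','top'): print(grab(n,n+'0.png'))
print(observe(),arm.tcp_to_grasp)
E
```

```text
{'vfov': 51.710038118905466, 'cx': 253.76750914692516, 'cy': 188.1077024013957, 'k1': -0.05584953550679602, 'xyz': array([ 1.1559196 , -0.04666651,  0.69721743]), 'attitude': array([-1.88953211, -1.68918379,  0.65130254])}
{'vfov': 52.01130090492036, 'cx': 255.8349151926432, 'cy': 193.87495737793787, 'k1': 0.025088948330271112, 'xyz': array([0.52313835, 0.01782446, 0.94690744]), 'attitude': array([-2.20222218,  2.20871096, -0.04984642])}
{'clock': 0.1, 'joints': array([-1.32163133,  0.43516381,  0.0249903 ,  1.57400533, -0.01156516,
        1.13397562, -0.07510548]), 'dq': array([-1.87209947e-05, -5.77593406e-04, -9.27010016e-04, -1.60485532e-03,
        5.79353707e-04, -1.08114583e-03, -3.39859701e-04]), 'joint_efforts': array([ 3.41314088e-03, -6.69119596e+01,  9.88342054e-01, -3.15142679e+01,
       -6.04368397e-02,  3.73856595e-02,  4.98876307e-05]), 'position': array([0.21526143, 0.58628091, 0.22601742]), 'ee_rot': array([-5.49808997e-01, -3.09302535e+00,  2.20818044e-03]), 'force': array([ 0.15862897, -0.49465222,  0.12602316]), 'ft_torque': array([ 0.00719481,  0.0163305 , -0.02104861]), 'gripper_force': 0.0, 'width': 0.999018638815285} 0.0188
```

View pics/scene0.png

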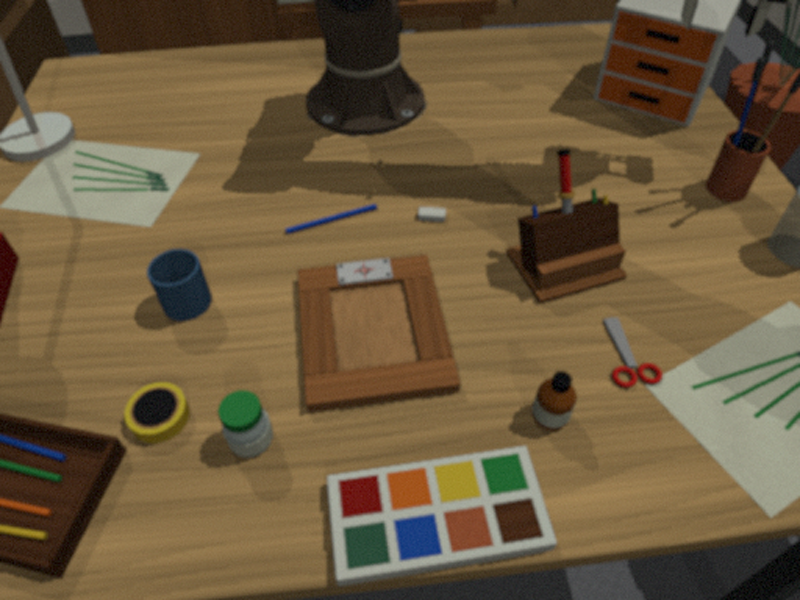

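View pics/top0.png

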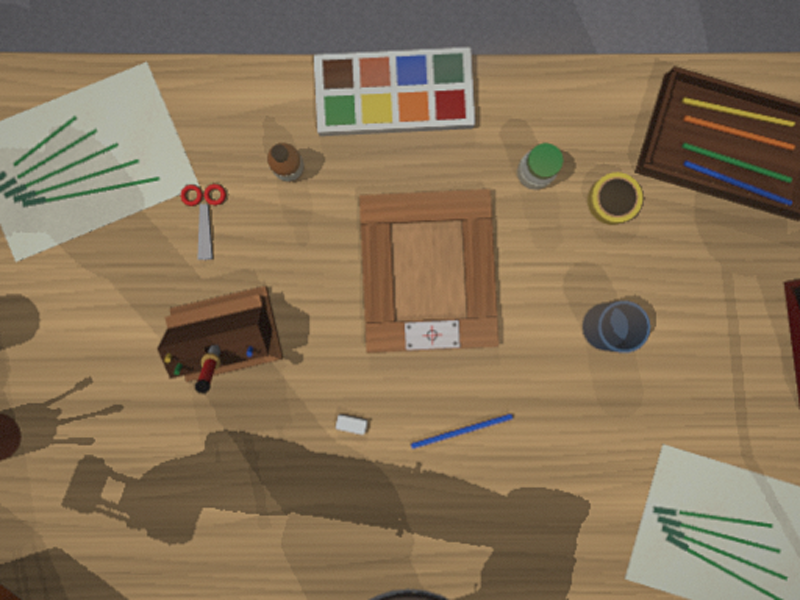

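The scene view shows the punch in the block (cap ~(565,155)), the mark ~(364,270) and the pot ~(180,285). In the top view the cap is ~(204,384), the mark ~(432,335) and the pot ~(617,326). I'll enlarge crops of these next.

```bash
python3 - <<'E'
from h import *
s=cv2.imread('pics/raw_scene0.png');t=cv2.imread('pics/raw_top0.png')
def c(im,x,y,w,h,k): return cv2.resize(im[y:y+h,x:x+w],(400,300),interpolation=cv2.INTER_CUBIC)
# crops: 80x60 px ->x5
o=np.vstack([np.hstack([c(s,320,92,80,60,5),c(t,97,182,80,60,5)]),np.hstack([c(s,195,145,80,60,5),c(t,237,185,80,60,5)])])
cv2.imwrite('pics/c1.png',o)
E
```

```text
(no output)
```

View pics/c1.png

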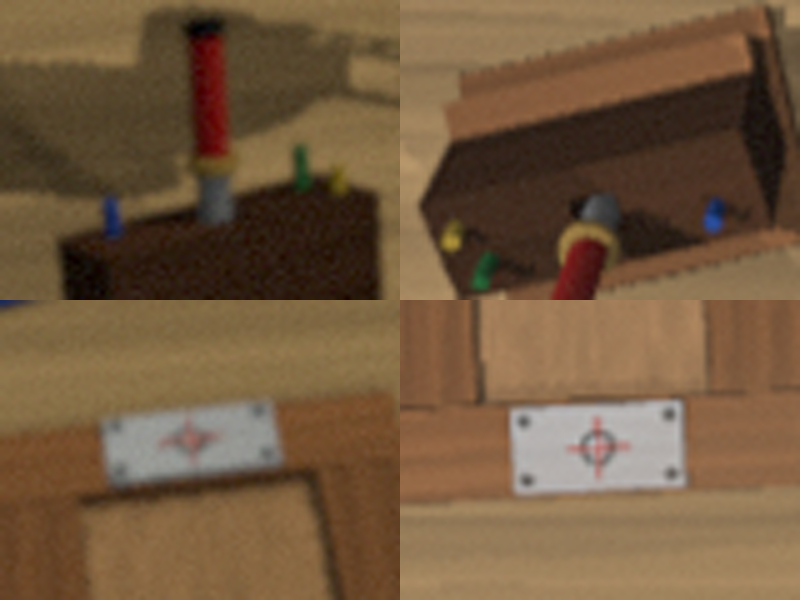

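```bash
cat >> h.py <<'E'
import pickle
def ray(n,u,v):
    d=pickle.load(open(n+'.pkl','rb')); f=192/np.tan(np.radians(d['vfov'])/2)
    K=np.array([[f,0,d['cx']],[0,f,d['cy']],[0,0,1]])
    p=cv2.undistortPoints(np.array([[[u,v]]],float),K,np.array([d['k1'],0,0,0.]))[0,0]
    r=R.from_rotvec(d['attitude']).apply([*p,1]); return d['xyz'],r/np.linalg.norm(r)
def atz(n,u,v,z): o,r=ray(n,u,v); return o+r*(z-o[2])/r[2]
def tri(a,b):
    (o1,r1),(o2,r2)=ray('scene',*a),ray('top',*b)
    s=np.linalg.lstsq(np.c_[r1,-r2],o2-o1,rcond=None)[0]; p,q=o1+s[0]*r1,o2+s[1]*r2
    return (p+q)/2,np.linalg.norm(p-q)
E
python3 - <<'E'
from h import *
np.set_printoptions(precision=4,suppress=True)
c=lambda x0,y0,u,v:(x0+(u+.5)/5-.5,y0+(v+.5)/5-.5)
b=lambda u,v:((u+.5)/1.5625-.5,(v+.5)/1.5625-.5)
cap,e1=tri(c(320,92,206,22),b(203,387)); col,e2=tri(c(320,92,214,162),c(97,182,189,244))
print(cap,e1,col,e2); a=cap-col; print(np.linalg.norm(a),np.degrees(np.arccos(a[2]/np.linalg.norm(a))),np.degrees(np.arctan2(a[1],a[0])))
print('mark',tri(c(195,145,192,139),c(237,185,197,147)),atz('top',*c(237,185,197,147),.025),atz('scene',*c(195,145,192,139),.025))
print('pot',tri(b(177,267),b(624,326)),atz('top',*b(624,326),.078),atz('scene',*b(177,267),.078))
p,q=atz('top',*c(97,182,45,105),.03),atz('top',*c(97,182,345,35),.03); d=p-q; print('block y axis deg',np.degrees(np.arctan2(d[1],d[0])))
for n,P in('paint',b(546,160)),('eraser',b(352,424)),('ink',b(284,155)):print(n,atz('top',*P,.07))
print(R.from_rotvec(observe()['ee_rot']).as_matrix())
E
```

```text
[0.4492 0.2614 0.171 ] 0.004769362084846685 [0.4793 0.2683 0.1149] 0.002353503749432212
0.06399945166098313 28.791335088480878 -167.11247032222394
mark (array([ 0.5112, -0.0349,  0.0255]), np.float64(0.0014271698062722198)) [ 0.5112 -0.0356  0.025 ] [ 0.5109 -0.0342  0.025 ]
pot (array([ 0.5232, -0.3008,  0.0773]), np.float64(0.006653746380724015)) [ 0.5234 -0.3041  0.078 ] [ 0.525 -0.297  0.078]
block y axis deg 103.0945267360786
paint [ 0.7623 -0.1989  0.07  ]
eraser [0.386  0.0802 0.07  ]
ink [0.77   0.1776 0.07  ]
[[-0.9387  0.3446 -0.0003]
 [ 0.3446  0.9387 -0.0014]
 [-0.0002 -0.0014 -1.    ]]
```

The crops show the collar at scene (214,162) and top (589,244), with the mark cross at scene (192,439) and top (597,447). I'm moving over the punch with the hand half closed.

>>> {"fn": "drive_tool", "kwargs": {
  "steps": [
    [0.5,25,-32,0,0.058],
    [0.5,25,-32,0,0.058],
    [0.5,25,-32,0,0.058],
    [0.5,25,-32,0,0.058],
    [0.5,25,-32,0,0.058],
    [0.5,25,-32,0,0.058],
    [0.5,25,-32,0,0.058],
    [0.5,25,-32,0,0.058],
    [0.5,25,-32,0,0.058],
    [0.5,25,-32,0,0.059],
    [0.5,0,0,0,0],
    [0.5,0,0,0,0],
    [0.5,0,0,0,0]
  ],
  "grip_force": 30
}}

```text
clock: 1.18
position: [0.465, 0.2668, 0.2264]
ee_rot: [0.357, -3.12, -0.0]
force: [-0.2, 1.2, 0.3]
width: 0.502
gripper_force: 0.0
```

>>> {"fn": "drive_tool", "kwargs": {
  "steps": [
    [0.5,0,-2,-25,0],
    [0.5,0,0,-25,0],
    [0.5,0,0,-25,0],
    [0.5,0,0,-17,0],
    [0.5,0,0,-10,0],
    [0.5,0,0,0,0],
    [0.5,0,0,0,0]
  ]
}}

```text
clock: 1.77
position: [0.4648, 0.2657, 0.1249]
ee_rot: [0.361, -3.12, -0.0]
force: [0.0, -0.6, -0.1]
width: 0.501
gripper_force: 0.0
```

```bash
python3 - <<'E'
from h import *
print(observe()['position'],observe()['force'])
grab('scene','s1.png');grab('top','t1.png')
s=cv2.imread('pics/raw_s1.png');t=cv2.imread('pics/raw_t1.png')
f=lambda im,x,y:cv2.resize(im[y:y+100,x:x+66],(400,600),interpolation=cv2.INTER_CUBIC)
cv2.imwrite('pics/c2.png',np.hstack([f(s,328,60),f(t,100,170)]))
E
```

```text
[0.46483325 0.26574306 0.12488282] [ 0.03995273 -0.61187138 -0.14177847]
```

View pics/c2.png

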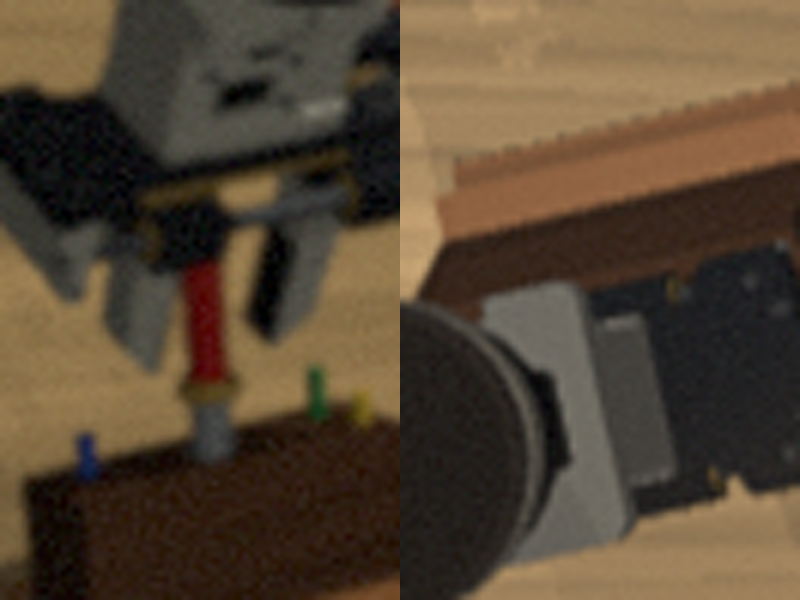

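The fingers straddle the red grip, with the punch at about (205,320) in the left crop. I'll close and draw it out along its axis.

>>> {"fn": "drive_tool", "kwargs": {
  "steps": [
    [1,0,0,0,0],
    [1,0,0,0,0],
    [1,0,0,0,0],
    [1,0,0,0,0],
    [1,0,0,0,0],
    [1,0,0,0,0],
    [1,0,0,0,0]
  ],
  "grip_force": 30
}}

```text
clock: 2.45
position: [0.4655, 0.2647, 0.1248]
ee_rot: [-0.359, 3.121, 0.0]
force: [0.3, -0.3, 1.8]
width: 0.167
gripper_force: 30.0
```

>>> {"fn": "drive_tool", "kwargs": {
  "steps": [
    [1,-4.4,-1,8.9,0],
    [1,-4.4,-1,8.9,0],
    [1,-4.4,-1,8.9,0],
    [1,-4.4,-1,8.9,0],
    [1,-4.4,-1,8.9,0],
    [1,-4.4,-1,8.9,0],
    [1,-4.4,-1,8.9,0],
    [1,-4.4,-1,8.9,0],
    [1,-4.4,-1,8.9,0],
    [1,-4.4,-1,8.9,0],
    [1,0,0,0,0]
  ]
}}

```text
clock: 3.37
position: [0.4212, 0.2551, 0.2157]
ee_rot: [-0.359, 3.119, 0.002]
force: [-0.3, 0.2, -1.6]
width: 0.167
gripper_force: 30.0
```

>>> {"fn": "drive_tool", "kwargs": {
  "steps": [
    [1,-3,-1,20,0],
    [1,0,-10,20,0],
    [1,8,-24,0,0],
    [1,8,-24,0,0],
    [1,8,-24,0,0],
    [1,8,-24,0,0],
    [1,8,-24,0,0],
    [1,8,-24,0,0],
    [1,8,-24,0,0],
    [1,8,-24,0,0],
    [1,8,-24,0,0],
    [1,8,-24,0,0],
    [1,8,-24,0,0],
    [1,0,0,0,0],
    [1,0,0,0,0]
  ]
}}

```text
clock: 4.62
position: [0.5065, -0.0219, 0.2534]
ee_rot: [0.354, -3.121, 0.001]
force: [-0.7, 0.1, -1.6]
width: 0.169
gripper_force: 30.0
```

>>> {"fn": "drive_tool", "kwargs": {
  "steps": [
    [1,0,0,0,0],
    [1,0,0,0,0],
    [1,0,0,0,0],
    [1,0,0,0,0]
  ],
  "grip_force": 5
}}

```text
clock: 4.95
position: [0.5063, -0.0194, 0.2537]
ee_rot: [-0.361, 3.121, 0.0]
force: [-0.5, -0.5, -2.0]
width: 0.171
gripper_force: 5.0
```

```bash
python3 - <<'E'
from h import *
o=observe();print(o['position'],o['force'],o['ft_torque'])
grab('scene','s2.png');grab('top','t2.png')
cv2.imwrite('pics/c3.png',np.hstack([cv2.resize(cv2.imread('pics/raw_s2.png')[50:250,150:350],(400,400)),cv2.resize(cv2.imread('pics/raw_t2.png')[110:310,180:380],(400,400))]))
E
```

```text
[ 0.50628002 -0.01942792  0.25373886] [-0.47750184 -0.53638964 -1.99026751] [ 0.04195682  0.08562917 -0.05014918]
```

View pics/c3.png

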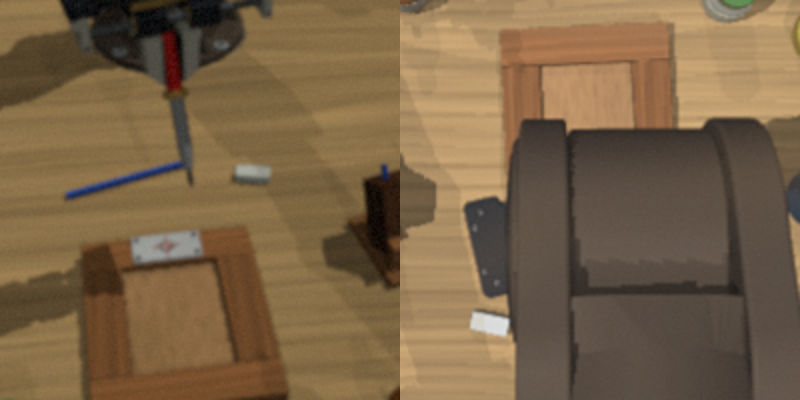

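The crop shows the punch held between the fingers: collar ~(176,92), tip ~(190,184). The top camera is blocked by the arm.

```bash
cat >> h.py <<'E'
def inplane(u,v,th=None):
    o=observe(); g=o['position']+[0,0,arm.tcp_to_grasp]; n=R.from_rotvec(o['ee_rot']).as_matrix()[:,1]
    c,r=ray('scene',u,v); p=c+r*((g-c)@n)/(r@n); h=np.array([n[1],-n[0]]); h*=np.sign(h[0])
    d=p-g; return p,np.degrees(np.arctan2(d[:2]@h,-d[2])),np.linalg.norm(d)
E
python3 - <<'E'
from h import *
print(inplane(150+190/2-.25,50+185/2-.25)); print(inplane(150+176/2-.25,50+92/2-.25))
E
```

```text
(array([ 0.55999213, -0.00710164,  0.16057565]), np.float64(26.203384844733748), np.float64(0.12482656898360084))
(array([ 0.52698027, -0.01485087,  0.25040227]), np.float64(43.72868499608477), np.float64(0.030682472229524853))
```

>>> {"fn": "drive_tool", "kwargs": {
  "steps": [
    [1,0,0,0,0],
    [1,0,0,0,0],
    [1,10,0,0,0],
    [1,-10,0,0,0],
    [1,0,0,0,0],
    [1,0,0,0,0]
  ],
  "grip_force": 3
}}

```text
clock: 5.55
position: [0.5065, -0.0203, 0.2537]
ee_rot: [0.359, -3.121, -0.0]
force: [-0.5, -0.3, -1.2]
width: 0.172
gripper_force: 3.3
```

```bash
python3 - <<'E'
from h import *
o=observe();print(o['position'],o['force'],o['ft_torque'])
grab('scene','s3.png')
cv2.imwrite('pics/c4.png',cv2.resize(cv2.imread('pics/raw_s3.png')[50:200,175:325],(600,600),interpolation=cv2.INTER_CUBIC))
E
```

```text
[ 0.50645154 -0.02030411  0.25370442] [-0.50562931 -0.34013673 -1.19249382] [-0.00404063  0.09682946  0.03577116]
```

View pics/c4.png

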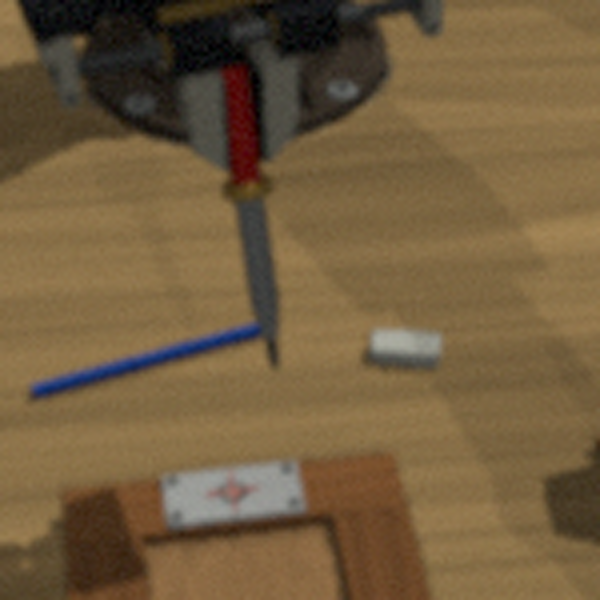

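The punch still leans about 26° (tip (275,366), collar (247,188) in the crop), so gravity didn't swing it. I'll swing it upright by pushing its tip sideways against the frame's outer edge.

>>> {"fn": "drive_tool", "kwargs": {
  "steps": [
    [1,0,0,0,0],
    [1,-20,-4,0,-0.095],
    [1,-25,-5,0,-0.095],
    [1,-25,-4,0,0],
    [1,-20,-4,0,0],
    [1,0,0,-30,0],
    [1,0,0,-35,0],
    [1,0,0,-35,0],
    [1,0,0,-30,0],
    [1,0,0,-15,0],
    [1,0,0,-6,0],
    [1,0,0,0,0],
    [1,0,0,0,0]
  ],
  "grip_force": 12
}}

```text
clock: 6.68
position: [0.4171, -0.0373, 0.1034]
ee_rot: [-0.061, 3.14, -0.0]
force: [-0.4, -0.2, -1.3]
width: 0.171
gripper_force: 12.3
```

```bash
python3 - <<'E'
from h import *
o=observe();print(o['position'],o['force'],o['ft_torque'])
grab('scene','s4.png')
cv2.imwrite('pics/c5.png',cv2.resize(cv2.imread('pics/raw_s4.png')[70:220,165:315],(600,600),interpolation=cv2.INTER_CUBIC))
E
```

```text
[ 0.41711698 -0.03734652  0.10336168] [-0.43135645 -0.23954849 -1.31963344] [-0.00980576 -0.04338021  0.01092313]
```

View pics/c5.png

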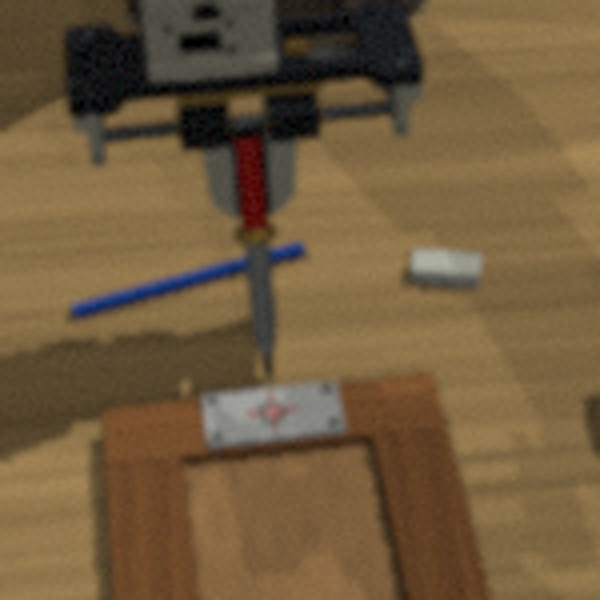

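The tip (~(267,375) in the crop) is just behind the plate's edge and below rail height. Now pushing +x.

>>> {"fn": "drive_tool", "kwargs": {
  "steps": [
    [1,7,0,0,0],
    [1,6,0,0,0],
    [1,6,0,2,0],
    [1,6,0,3,0],
    [1,6,0,2,0],
    [1,6,0,2,0],
    [1,6,0,2,0],
    [1,6,0,2,0],
    [1,6,0,1,0],
    [1,6,0,0,0],
    [1,6,0,0,0],
    [1,0,0,0,0],
    [1,0,0,0,0]
  ]
}}

```text
clock: 7.82
position: [0.4837, -0.0374, 0.1166]
ee_rot: [0.061, -3.141, 0.0]
force: [-1.1, 0.3, -0.9]
width: 0.172
gripper_force: 12.5
```

```bash
python3 - <<'E'
from h import *
o=observe();print(o['position'],o['force'],o['ft_torque'])
grab('scene','s5.png')
cv2.imwrite('pics/c6.png',cv2.resize(cv2.imread('pics/raw_s5.png')[90:210,175:295],(600,600),interpolation=cv2.INTER_CUBIC))
E
```

```text
[ 0.48367292 -0.03736218  0.11656563] [-1.09825053  0.33853978 -0.91087124] [0.17664939 0.51656308 0.01545555]
```

View pics/c6.png

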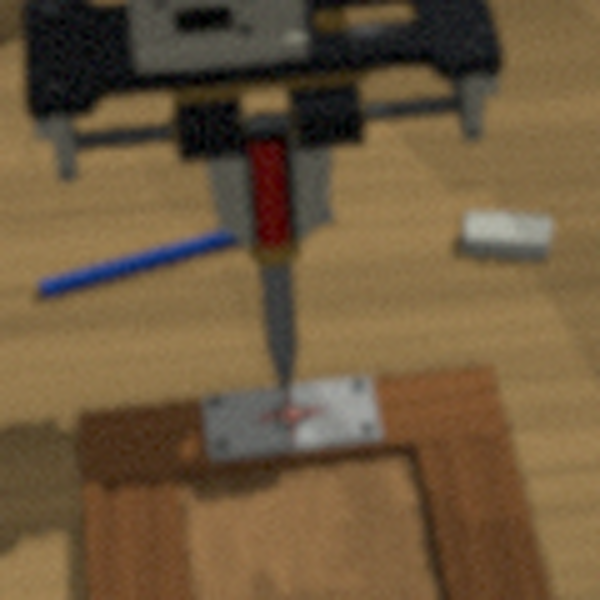

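The collar is at (275,250), with the punch looking close to upright and its tip hidden behind the rail. I'll lift it and hover over the mark for a close look.

>>> {"fn": "drive_tool", "kwargs": {
  "steps": [
    [1,0,0,9,0],
    [1,0,0,9,0],
    [1,0,0,8,0],
    [1,9,0,0,0],
    [1,8,1,0,0],
    [1,8,1,0,0],
    [1,0,0,0,0],
    [1,0,0,0,0]
  ]
}}

```text
clock: 8.53
position: [0.5088, -0.0352, 0.1422]
ee_rot: [0.062, -3.14, 0.0]
force: [-0.2, -0.0, -1.8]
width: 0.166
gripper_force: 12.0
```

```bash
python3 - <<'E'
from h import *
o=observe();print(o['position'],o['force'],o['ft_torque'])
grab('scene','s6.png')
im=cv2.imread('pics/raw_s6.png')[110:200,190:310]
im=cv2.resize(im,(800,600),interpolation=cv2.INTER_CUBIC)
cv2.imwrite('pics/c7.png',cv2.convertScaleAbs(im,alpha=1.4))
print(inplane(175+286.5/5-.5,90+384.5/5-.5))
E
```

```text
[ 0.50876269 -0.03518465  0.14223414] [-0.15170575 -0.03016905 -1.8473892 ] [ 0.02416261 -0.00556783  0.02817542]
(array([ 0.4978063 , -0.03571155,  0.03203574]), np.float64(-4.604820357158352), np.float64(0.1293585139099085))
```

View pics/c7.png

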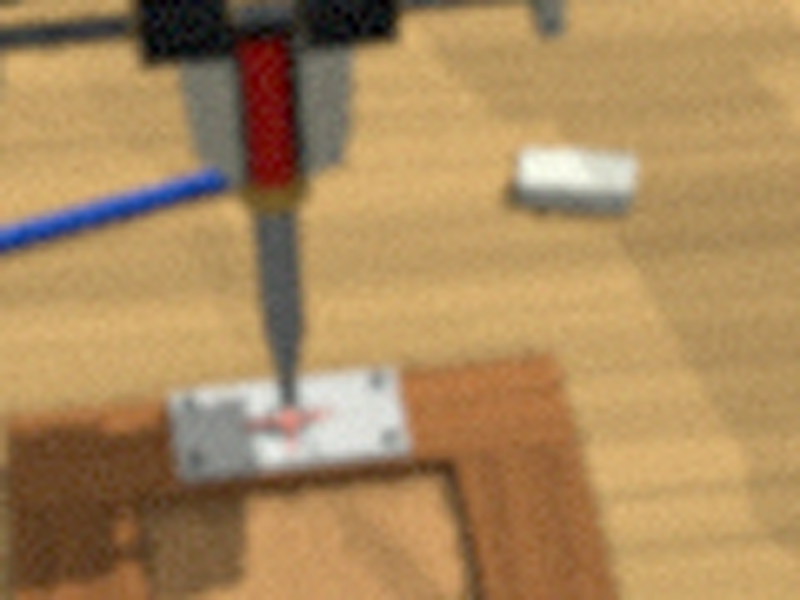

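```bash
python3 - <<'E'
from h import *
f=lambda u,v:(190+(u+.5)/6.667-.5,110+(v+.5)/6.667-.5)
for v in(404,408,412): print(inplane(*f(289,v)))
print(atz('scene',*f(290,420),.025))
for v in(45,195,212):print(inplane(*f(270,v)))
E
```

```text
(array([ 0.53141832, -0.03438737,  0.05364926]), np.float64(12.224383239901158), np.float64(0.10981745527561317))
(array([ 0.52973759, -0.03445405,  0.04997183]), np.float64(10.996822864705951), np.float64(0.11308130139048733))
(array([ 0.52804212, -0.03452132,  0.04626239]), np.float64(9.828791392281524), np.float64(0.11642314479180524))
[ 0.51146916 -0.03405706  0.025     ]
(array([ 0.565234  , -0.03302686,  0.23288196]), np.float64(141.54892151050942), np.float64(0.09181667412143679))
(array([ 0.51112136, -0.03517095,  0.12983732]), np.float64(5.394919985782055), np.float64(0.03127793755283725))
(array([ 0.50391698, -0.0354564 ,  0.11613969]), np.float64(-5.439175514508745), np.float64(0.04503981421753576))
```

The tip is at about (289,410) and the cross at (290,420). With the known length, that puts the tip ~5 mm too far +x and the lean at about 3°. I'll correct, then descend gently to contact with a firm grip.

>>> {"fn": "drive_tool", "kwargs": {
  "steps": [
    [1,0,0,0,0],
    [1,0,0,0,0],
    [1,-5,0.5,0,0],
    [1,0,0,-3,0],
    [1,0,0,-3,0],
    [1,0,0,0,0],
    [1,0,0,0,0]
  ],
  "grip_force": 55
}}

```text
clock: 9.17
position: [0.5032, -0.0348, 0.1365]
ee_rot: [0.061, -3.141, 0.0]
force: [-0.9, 0.2, -2.0]
width: 0.161
gripper_force: 55.0
```

>>> {"fn": "drive_tool", "kwargs": {
  "steps": [
    [1,0,0,-1,0],
    [1,0,0,0,0]
  ]
}}

```text
clock: 9.33
position: [0.5034, -0.0348, 0.1356]
ee_rot: [0.061, -3.141, -0.0]
force: [0.8, 0.2, -2.2]
width: 0.16
gripper_force: 55.0
```

>>> {"fn": "drive_tool", "kwargs": {
  "steps": [
    [1,0,0,-1,0],
    [1,0,0,0,0]
  ]
}}

```text
clock: 9.5
position: [0.5035, -0.0348, 0.1347]
ee_rot: [-0.062, 3.141, 0.0]
force: [1.1, 0.6, -2.4]
width: 0.157
gripper_force: 55.0
```

>>> {"fn": "drive_tool", "kwargs": {
  "steps": [
    [1,0,0,-1,0],
    [1,0,0,0,0]
  ]
}}

```text
clock: 9.67
position: [0.5036, -0.0348, 0.1339]
ee_rot: [-0.061, 3.14, 0.0]
force: [-0.9, -0.7, 2.2]
width: 0.161
gripper_force: 55.0
```

>>> {"fn": "drive_tool", "kwargs": {
  "steps": [
    [1,0,0,-1,0],
    [1,0,0,0,0]
  ]
}}

```text
clock: 9.83
position: [0.5037, -0.0348, 0.133]
ee_rot: [-0.061, 3.14, 0.0]
force: [-0.2, 0.1, 5.2]
width: 0.158
gripper_force: 55.0
```

```bash
python3 - <<'E'
from h import *
o=observe();print(o['position'],o['force'],o['ft_torque'])
grab('scene','s7.png')
im=cv2.imread('pics/raw_s7.png')[145:190,200:260]
im=cv2.resize(im,(800,600),interpolation=cv2.INTER_CUBIC)
cv2.imwrite('pics/c8.png',cv2.convertScaleAbs(im,alpha=1.2))
E
```

```text
[ 0.50373673 -0.03476418  0.13302451] [-0.16134955  0.09401045  5.17912571] [ 0.05149343  0.22612936 -0.00383735]
```

View pics/c8.png

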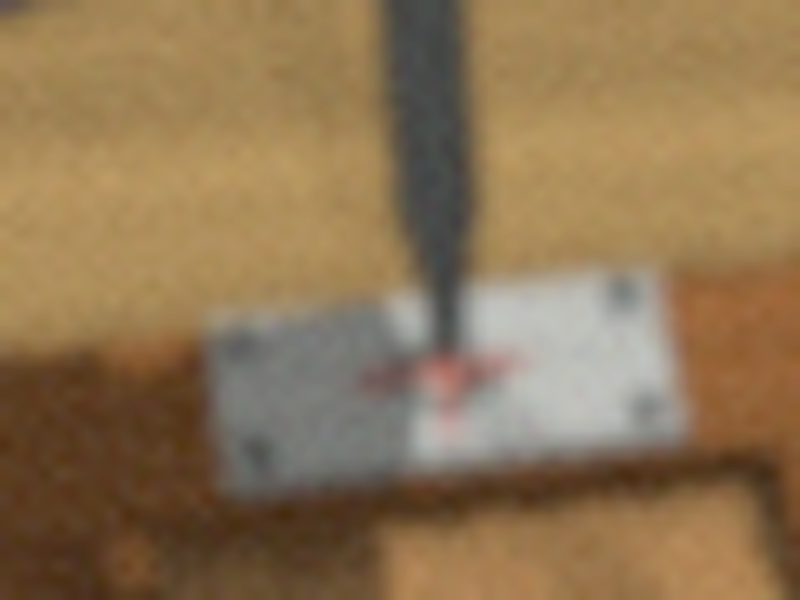

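In light contact (~7 N) the point sits at (446,355) and the cross at (446,375), which is about 4 mm short in x. I'll lift, shift +4 mm, touch down and press 13 mm.

>>> {"fn": "drive_tool", "kwargs": {
  "steps": [
    [1,0,0,5,0],
    [1,0,0,0,0],
    [1,4,0,0,0],
    [1,0,0,0,0],
    [1,0,0,-3,0],
    [1,0,0,-1,0],
    [1,0,0,0,0],
    [1,0,0,-2,0],
    [1,0,0,-2,0],
    [1,0,0,0,0]
  ]
}}

```text
clock: 10.72
position: [0.5079, -0.0348, 0.1301]
ee_rot: [-0.061, 3.14, 0.0]
force: [-1.0, -0.7, 7.7]
width: 0.158
gripper_force: 54.8
```

>>> {"fn": "drive_tool", "kwargs": {
  "steps": [
    [1,0,0,-3,0],
    [1,0,0,-3,0],
    [1,0,0,-3,0],
    [1,0,0,0,0],
    [1,0,0,0,0],
    [1,0,0,0,0]
  ]
}}

```text
clock: 11.22
position: [0.5079, -0.0348, 0.121]
ee_rot: [-0.061, 3.14, -0.0]
force: [2.3, -0.7, 2.6]
width: 0.159
gripper_force: 54.3
```

>>> {"fn": "drive_tool", "kwargs": {
  "steps": [
    [1,0,0,-1,0],
    [1,0,0,0,0],
    [1,0,0,0,0]
  ]
}}

```text
clock: 11.47
position: [0.5075, -0.0348, 0.1198]
ee_rot: [-0.061, 3.141, 0.0]
force: [1.7, 0.3, 1.3]
width: 0.155
gripper_force: 54.2
```

>>> {"fn": "drive_tool", "kwargs": {
  "steps": [
    [1,0,0,10,0],
    [1,0,0,10,0],
    [1,0,0,20,0],
    [1,0,0,30,0],
    [1,0,0,30,0],
    [1,0,0,25,0],
    [1,0,0,0,0]
  ]
}}

```text
clock: 12.05
position: [0.509, -0.0351, 0.2499]
ee_rot: [-0.061, 3.135, 0.001]
force: [1.2, 0.7, -1.0]
width: 0.158
gripper_force: 55.0
```

```bash
python3 - <<'E'
from h import *
print(observe()['position'],observe()['force'])
# pot centre: segment blue in initial pictures
for n in('scene','top'):
    im=cv2.imread(f'pics/raw_{n}0.png'); h=cv2.cvtColor(im,cv2.COLOR_BGR2HSV)
    m=cv2.inRange(h,(95,60,25),(125,255,255)); k,l,s,c=cv2.connectedComponentsWithStats(m)
    for i in range(1,k):
        if s[i,4]>300: print(n,s[i],c[i])
E
```

```text
[ 0.50896629 -0.03510616  0.24994624] [ 1.21536976  0.74304179 -1.00095508]
scene [  95  160   39   45 1260] [114.6        181.58015873]
scene [252 329  31  30 689] [266.94629898 343.36719884]
top [253  35  20  20 354] [262.99717514  44.45480226]
```

```bash
python3 - <<'E'
from h import *
from scipy.optimize import least_squares
t=np.linspace(0,6.283,60)
def bb(n,x,y):
    P=np.vstack([np.c_[x+.037*np.cos(t),y+.037*np.sin(t),0*t+z] for z in(0.,.078)])
    d=pickle.load(open(n+'.pkl','rb')) ; f=192/np.tan(np.radians(d['vfov'])/2)
    q=R.from_rotvec(d['attitude']).inv().apply(P-d['xyz'])
    p=cv2.projectPoints(q,np.zeros(3),np.zeros(3),np.array([[f,0,d['cx']],[0,f,d['cy']],[0,0,1.]]),np.array([d['k1'],0,0,0.]))[0][:,0]
    return np.r_[p.min(0),p.max(0)]
T=np.array([584,299,651,352])/1.5625; S=np.array([94.5,159.5,133.5,204.5])
for w in((1,0),(0,1),(1,1)):
    r=least_squares(lambda v:np.r_[w[0]*(bb('scene',*v)-S),w[1]*(bb('top',*v)-T)],[.52,-.3]);print(r.x,r.fun.round(1))
E
```

```text
[ 0.5221635  -0.30421352] [-1.6 -1.2  1.7  0.9 -0.   0.  -0.   0. ]
[ 0.52369657 -0.30711659] [-0.  -0.   0.   0.  -0.8  0.2  0.8 -0.2]
[ 0.5229945  -0.30555932] [-2.2 -0.9  1.1  1.3 -1.5  0.5  0.1  0.1]
```

Fired: the force peaked at about 9.5 N and then fell to about 3 N at 14 mm of travel. Moving to the pot at (0.523, -0.304).

>>> {"fn": "drive_tool", "kwargs": {
  "steps": [
    [1,1,-20,0,0],
    [1,1,-25,0,0],
    [1,1,-25,0,0],
    [1,1,-25,0,0],
    [1,1,-25,0,0],
    [1,1,-25,0,0],
    [1,1,-25,0,0],
    [1,1,-25,0,0],
    [1,1,-25,0,0],
    [1,1,-25,0,0],
    [1,1,-25,0,0],
    [1,0,0,0,0],
    [1,0,0,0,0]
  ]
}}

```text
clock: 13.13
position: [0.5169, -0.3061, 0.2442]
ee_rot: [0.056, -3.139, -0.001]
force: [-0.2, 0.4, -1.8]
width: 0.157
gripper_force: 55.0
```

```bash
python3 - <<'E'
from h import *
grab('scene','s8.png'); print(observe()['position'],observe()['force'])
E
```

```text
[ 0.51742591 -0.30453784  0.24417837] [ 0.59648397  0.14915102 -2.86905951]
```

View pics/s8.png

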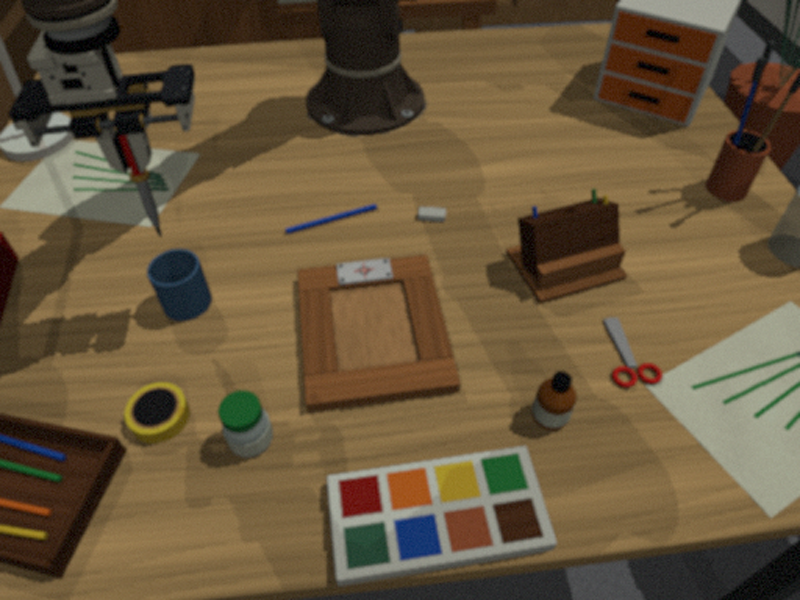

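The punch hangs upright above and behind the pot in this view (tip ~(160,236), pot rim centre ~(177,267)), and everything else is unmoved.

```bash
python3 - <<'E'
from h import *
print(atz('scene',236.5*0+160.5/1.5625-.5,236.5/1.5625-.5,.135))
E
```

```text
[ 0.52117406 -0.3046741   0.135     ]
```

Tip at (0.521, -0.305), over the pot's centre. Lowering.

>>> {"fn": "drive_tool", "kwargs": {
  "steps": [
    [1,1,0,-20,0],
    [1,0,0,-25,0],
    [1,0,0,-25,0],
    [1,0,0,-25,0],
    [1,0,0,-20,0],
    [1,0,0,-6,0],
    [1,0,0,0,0],
    [1,0,0,0,0]
  ]
}}

```text
clock: 13.85
position: [0.5197, -0.3042, 0.1244]
ee_rot: [-0.063, 3.141, 0.001]
force: [0.5, -0.2, -0.8]
width: 0.161
gripper_force: 55.0
```

>>> {"fn": "drive_tool", "kwargs": {
  "steps": [
    [1,0,0,-2,0],
    [1,0,0,-2,0],
    [1,0,0,0,0]
  ]
}}

```text
clock: 14.1
position: [0.5198, -0.3048, 0.1204]
ee_rot: [-0.062, 3.14, -0.001]
force: [-0.5, -0.2, -1.6]
width: 0.162
gripper_force: 55.0
```

>>> {"fn": "drive_tool", "kwargs": {
  "steps": [
    [1,0,0,-2,0],
    [1,0,0,-1,0],
    [1,0,0,0,0]
  ]
}}

```text
clock: 14.35
position: [0.5193, -0.3047, 0.1166]
ee_rot: [0.061, -3.141, -0.0]
force: [-0.3, 0.3, -1.1]
width: 0.156
gripper_force: 55.0
```

>>> {"fn": "drive_tool", "kwargs": {
  "steps": [
    [1,0,0,-1,0],
    [1,0,0,-1,0],
    [1,0,0,0,0]
  ]
}}

```text
clock: 14.6
position: [0.5196, -0.3049, 0.115]
ee_rot: [-0.061, 3.141, -0.0]
force: [-0.0, 0.4, 2.2]
width: 0.159
gripper_force: 55.0
```

Contact with the pot floor. Releasing.

>>> {"fn": "drive_tool", "kwargs": {
  "steps": [
    [0.75,0,0,0,0],
    [0.6,0,0,0,0],
    [0.4,0,0,0,0],
    [0.4,0,0,0,0],
    [0.4,0,0,0,0],
    [0.4,0,0,0,0],
    [0.4,0,0,0,0],
    [0.4,0,0,0,0],
    [0.4,0,0,0,0],
    [0.4,0,0,0,0]
  ]
}}

```text
clock: 15.43
position: [0.5194, -0.3047, 0.1147]
ee_rot: [0.061, -3.141, -0.0]
force: [1.0, 0.7, -0.0]
width: 0.6
gripper_force: 0.0
```

```bash
python3 - <<'E'
from h import *
grab('scene','s9.png'); o=observe();print(o['position'],o['force'],o['width'])
im=cv2.imread('pics/raw_s9.png'); h=cv2.cvtColor(im,cv2.COLOR_BGR2HSV)
for nm,lo,hi in(('pot',(95,60,25),(125,255,255)),('red',(0,170,90),(6,255,255)),('red2',(174,170,90),(180,255,255))):
    m=cv2.inRange(h,lo,hi); m[:,200:]=0; m[:80]=0;m[230:]=0
    k,l,s,c=cv2.connectedComponentsWithStats(m); print(nm,[list(s[i]) for i in range(1,k) if s[i,4]>15])
E
```

```text
[ 0.51940097 -0.30476706  0.1147279 ] [0.36528063 0.43991629 0.72712936] 0.5969620906980287
pot [[np.int32(183), np.int32(142), np.int32(17), np.int32(7), np.int32(52)], [np.int32(95), np.int32(160), np.int32(39), np.int32(45), np.int32(1100)]]
red [[np.int32(104), np.int32(138), np.int32(7), np.int32(14), np.int32(49)]]
red2 []
```

The pot hasn't moved and the punch leans in it. Retracting straight up.

>>> {"fn": "drive_tool", "kwargs": {
  "steps": [
    [0.3,0,0,5,0],
    [0.3,0,0,10,0],
    [0.2,0,0,15,0],
    [0.2,0,0,25,0],
    [0.2,0,0,30,0],
    [0.2,0,0,30,0],
    [0.2,0,0,30,0],
    [0.2,0,0,0,0],
    [0.2,0,0,0,0],
    [0.2,0,0,0,0],
    [0.2,0,0,0,0],
    [0.2,0,0,0,0]
  ]
}}

```text
clock: 16.48
position: [0.5189, -0.3044, 0.2587]
ee_rot: [0.061, -3.139, -0.001]
force: [0.2, -0.5, -0.8]
width: 0.802
gripper_force: 0.0
```

```bash
python3 - <<'E'
from h import *
for j in range(2):
    grab('scene','s10.png'); o=observe();print(o['position'],o['force'],o['width'])
    im=cv2.imread('pics/raw_s10.png'); h=cv2.cvtColor(im,cv2.COLOR_BGR2HSV)
    for nm,lo,hi in(('pot',(95,60,25),(125,255,255)),('red',(0,170,90),(6,255,255)),('collar',(18,150,90),(30,255,255))):
        m=cv2.inRange(h,lo,hi); m[:,180:]=0; m[:80]=0;m[230:]=0
        k,l,s,c=cv2.connectedComponentsWithStats(m); print(nm,[s[i].tolist() for i in range(1,k) if s[i,4]>10])
m=cv2.inRange(h,(0,170,90),(6,255,255));m[:,180:]=0;m[:80]=0;m[230:]=0
p=np.argwhere(m)[:,::-1].astype(np.float32);print(cv2.minAreaRect(p))
E
```

```text
[ 0.51891733 -0.30448506  0.25876211] [ 0.75650912  0.31353201 -0.45463943] 0.7989703386423151
pot [[95, 160, 39, 45, 1107]]
red [[102, 132, 9, 23, 85]]
collar [[104, 153, 11, 5, 24]]
[ 0.51899683 -0.30453471  0.25883998] [-0.76767136 -0.19004255  0.61904077] 0.8009398278001612
pot [[95, 160, 39, 45, 1111]]
red [[103, 132, 8, 23, 83]]
collar [[104, 153, 11, 5, 24]]
((55.36643981933594, 141.10617065429688), (110.07267761230469, 21.873891830444336), 2.12109637260437)
```

```bash
python3 -c "
from cell import arm
print(arm.sign_off())"
```

```text
the job is handed in; nothing more can be done
None
```

The punch was pressed on the mark until the force showed its spring trip, and it now stands point down in the upright pot; I saw nothing else on the table move, and the job is handed in (no verdict was returned).

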